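# Run the bench tape gauge out to the mark on a panel

### The job

Clear the wooden offcut off the panel and lay it flat in the bottom of the green scrap bin. Then slide the tape carriage along its rail and pull the sprung blade out by its orange tab until the black pointer stands right over the centre of the red cross, hold it there for a couple of seconds, and ease the blade fully back in by hand without letting it snap, leaving the carriage lined up with the cross. Do not shift or knock over the tin, the bottle or the hammer.

Things in the scene. Friction and masses are not known exactly. Their poses are not given: they have to be found in the camera images.
- rig: Fixed measuring rig at the far side of the bench, turned up to 0.12 rad: wooden base 100 x 440 x 16 mm with an aluminium rail along the rig's y and a dark wooden ledge over it on steel end plates at rig y = +-210 mm. Origin on the bench top under the middle of the rail; rig -x points roughly to the robot, z up.
- ledge_edge (a point): Middle of the lower front edge of the dark ledge, 140 mm above the bench, at rig x = -68 mm. The ledge is 440 mm long (rig y), 98 mm deep (towards rig +x), 14 mm thick, with two jars on it (tops 214 mm above the bench). The tab at home stands just before this edge: tilt the gripper about 40 degrees, fingers forward and down, body leaning back to the robot. Axes as the rig's.
- carriage (a joint): Position of the yellow tape carriage (85 x 70 x 63 mm, top 83 mm above the bench, under the ledge) along the rail, in m, towards rig +y, 0 in the middle, stops at +-0.13. About 2 N of friction; it stays where it is left. It carries the blade and tab, so it can be moved by the tab.
- blade (a joint): How far the yellow blade (12 mm wide, 2 mm thick, 40 mm above the bench) is pulled out of the carriage towards rig -x, in m: 0 fully in, 0.15 at its stop. A spring pulls it back in: 2 N at 0, rising by 40 N per m; let go when well out, it snaps back.
- pull_tab (a point): Grip point of the orange pull tab at the end of the blade: an upright plate 30 mm long (rig x) x 14 mm thick (rig y) x 46 mm tall, from 24 to 70 mm above the bench; grip it across its 14 mm thickness. The point is in the middle of its length and thickness, 56 mm above the bench. Axes as the rig's. With the blade in it lies at rig x = -80 mm.
- pointer (a point): Front tip of the black pointer (20 mm long, 6 mm wide, underside 24 mm above the bench) that sticks out of the tab towards rig -x; 35 mm ahead (rig -x) of pull_tab. Its axes are the rig's.
- mark (a point): Centre of the red cross (bars 44 mm long, 6 mm wide) on top of the white panel, 18 mm above the bench, in the middle of the panel. The panel, 160 mm (x) x 200 mm (y) x 18 mm, is fixed to the bench in front of the rig. Axes as the panel's, turned up to 0.1 rad from the rig. The pointer must be pulled out 65 to 120 mm to reach it.
- offcut: Loose wooden offcut, 130 mm long (its x) x 40 mm (its y) x 30 mm tall, about 0.11 kg, lying on the panel over the red cross roughly along the rig's y. Origin at the centre of its underside.
- scrap_bin: Green plastic scrap bin fixed to the bench, open on top: 210 mm (its x) x 130 mm (its y) x 60 mm tall, walls and floor 5 mm. Origin at the centre of its underside. It stands on the left or on the right of the panel.
- parts_box: Blue divided box of hardware, the same size as the bin, fixed, on the other side. Nothing goes in it. Origin at the centre of its underside.
- putty_tin: Bystander: squat red and steel tin, 76 mm diameter, 75 mm tall, standing loose just left of the panel. Origin at the centre of its underside.
- glue_bottle: Bystander: white glue bottle with blue label, 60 mm diameter, 180 mm tall, standing loose at the right end of the rig. Origin at the centre of its underside.
- hammer: Bystander: hammer lying loose on the bench just right of the panel, head towards the robot, under 40 mm tall. Origin at the middle of its length, on the bench; its x runs from handle to head.

How it is judged:
On the way, in this order (a step that is already met when the one before it is completed fails the run):
1. the offcut lies on the bottom of the green bin (x of offcut in the frame of scrap_bin between -0.05 and 0.05 m and y of offcut in the frame of scrap_bin between -0.045 and 0.045 m and z of offcut in the frame of scrap_bin below 0.02 m), for 0.2 s.
2. the pointer stands over the centre of the red cross (within 4.5 mm) for 1 s (horizontal distance between pointer and mark below 0.0045 m), for 1 s.
At the end, for the whole second after the job is handed in: The offcut lies at rest on the bottom of the green bin (its centre within 50 mm lengthwise and 45 mm across of the bin's, under 20 mm up); the blade is fully in (within 4 mm); the carriage is still lined up with the red cross (within 7 mm along the rail) (all of step 1 and linear speed of offcut below 0.02 m/s and value of joint blade below 0.004 m and y of mark in the frame of pointer between -0.007 and 0.007 m); the robot touches nothing.
It fails at once if the blade snaps back (runs in faster than 0.45 m/s) (velocity of joint blade below -0.45 m/s).
It fails at once if the tin is shifted by more than 25 mm or tipped over (distance of putty_tin from where it was at the start of the episode above 0.025 m or angle between putty_tin's own z axis and vertical above 0.5 rad).
It fails at once if the bottle is shifted by more than 25 mm or tipped over (distance of glue_bottle from where it was at the start of the episode above 0.025 m or angle between glue_bottle's own z axis and vertical above 0.5 rad).
It fails at once if the hammer is shifted by more than 25 mm (distance of hammer from where it was at the start of the episode above 0.025 m).
It also fails if it takes over 56 s, if anything falls off the work surface, if the arm or the gripper's body presses on something with over 40 N, if the wrist force passes 120 N, or if a joint passes its speed limit or range.

### The arm

A 6-joint arm with a two-finger parallel gripper is mounted at the origin on the work surface. World frame = base frame: x ahead of the robot, y to its left, z up, the work surface at z = 0. Lengths are in m, angles in rad, forces in N, time in s.
With the tool pointing down it reaches from about 0.25 to 0.725 m from the base axis. Payload 9.7 kg.
Tool frame: the origin (TCP) lies at the very end of the fingers, on their centre line; the grasp point (between the pads) lies 19 mm behind it; x points along the fingers, z is the direction in which the jaws open and shut, and the axes are right-handed (so a half turn about x gives the same grasp; the last joint's range is limited). The gripper opens to 85 mm and grips with 20 to 120 N. Pads are 22 mm wide; open, the fingers measure 114 mm over their backs; the gripper's body (76 mm by 85 mm) begins 54 mm behind the grasp point. The pads swing forward as they close: fully open they stand 13 mm farther back than shut.
Start: joints at [-1.111, 0.087, 0.176, 1.66, 0, 1.571], TCP at [0.244, -0.493, 0.231] pointing down, gripper open.
Joint ranges: [-3.13, 3.13], [-0.85, 1.81], [-1.15, 1.24], [-2.2, 2.28], [-1.44, 1.52], [-3.14, 3.14]. Speed limits (rad/s): [2.22, 2.22, 2.57, 3.14, 3.14, 3.14].

### API

Orientations are given as a unit quaternion [x, y, z, w].
In Python, from station import readout, viewer, bot gives the robot as it stands. The module is installed in compiled form; this text tells all that it offers.
- The arm moves only by the tool play_rows, never from a script. Its argument "deltas" is text: rows parted by semicolons, each of 7 numbers parted by spaces: the shift along the tool's x, y, z in cm, then the turn, a rotation vector about the tool's x, y, z in rad, then the opening in per cent of the stroke, from 0 (shut) to 100 (fully open). In form: tx ty tz wx wy wz claw; .... A call has 1 to 20 rows; each row is the pose to reach, as a shift and turn from the pose commanded when the call began, along the tool's axes at that moment; what a row does not reach only later rows make up. A row lasts 1/8 s, in which the tool goes at most 62.5 mm and 10.7 degrees, less where a joint would pass 70% of its speed; a pose out of reach is approached as far as the arm can. A call with a gripper value outside its range is refused whole. The fingers move at their own pace and stop on an object; "newtons" is the grip in N (left out, the last holds). Time passes only in rows, so rows that repeat a pose let the fingers close. It gives the time, the measured TCP pose, the force and the opening at its end, in the units of the state.
- readout.state(): the state, without advancing time (a new reading comes with each control period).
- viewer.read_camera(name): name is "side" or "top"; returns the picture (480x640x3 uint8, red, green, blue); there is no depth.
- viewer.camera_params(name): a dict with "camera_matrix" (3x3 intrinsics, pixels), "k1" (the pictures are not rectified: a ray, as slopes to the right and down, at radius r is drawn at 1 + k1 r^2 times it, then the intrinsics apply), "view" (4x4, takes a point from world to camera coordinates). Camera axes: x right, y down, z forward; pixel columns grow to the right and rows downward; lengths in m; the calibration is good to about 2 mm. A picture is of the moment at which its call begins. camera_params takes no time and is no camera call.
- bot.hand_in(): hands the job in, once; it reports no verdict.
The state is a dict: "clock": time; "joint_positions": joint angles; "qd": joint speeds; "joint_torque": joint torques, N m; "tool_pos": TCP position; "ee_rot": TCP orientation; "force": force on the tool from outside, world axes, zero at the start; "ft_torque": the same for the moment, N m; "finger_gap": opening from 0.0 (shut) to 1.0 (fully open).
Only numpy, scipy, OpenCV 4.12 (cv2) and the standard library are available. Lean on these libraries where they do the work, as an engineer would, in place of code of your own. Each camera call takes 0.05 s, during which the arm holds its last target.

## Working session

There is one attempt and no reset: what is moved stays moved. The work goes in short steps, Python scripts to look and compute and a tool call to move; the robot and the scene stay as the last step left them, time stands still between calls to the robot, and variables do not carry over. Pictures are saved under pics/ and viewed, and the job is handed in when it is done.

Besides the shell and the picture viewer there is one more tool, called after ">>>" by a JSON object that holds its "api" and its "payload", one argument or row to a line. play_rows: Moves the arm, as the interface text tells. Its arguments: {"type":"object","properties":{"deltas":{"type":"string"},"newtons":{"type":"number"}},"required":["deltas"]}

```bash
mkdir -p pics
python3 - <<'E'
from station import readout, viewer, bot
import cv2,numpy as np
print(readout.state())
np.set_printoptions(precision=4,suppress=True)
for n in("top","side"):
    im=viewer.read_camera(n); cv2.imwrite(f"pics/{n}0.png",im[:,:,::-1]); p=viewer.camera_params(n); print(n,p)
E
```

```text
{'clock': 0.0, 'joint_positions': array([-1.11100666e+00,  8.74561443e-02,  1.75126248e-01,  1.65979888e+00,
        1.53149718e-05,  1.57076182e+00]), 'qd': array([ 0.00039378,  0.00231352, -0.00083611,  0.00212889, -0.00025418,
       -0.00124571]), 'joint_torque': array([-3.05121837e-03, -5.20387888e+01,  4.64806867e+01,  1.61532999e-02,
       -3.28179954e-05, -7.75123699e-07]), 'tool_pos': array([ 0.24396883, -0.49267053,  0.23058118]), 'ee_rot': array([ 0.37315022,  0.60118644, -0.37264413,  0.60039165]), 'force': array([0.56180203, 0.25791344, 0.3445596 ]), 'ft_torque': array([-0.02131728,  0.01868953, -0.00350204]), 'finger_gap': 0.9993397530938763}
top {'camera_matrix': array([[480.0976,   0.    , 330.1379],
       [  0.    , 480.0976, 242.7237],
       [  0.    ,   0.    ,   1.    ]]), 'k1': -0.10118723760985587, 'view': array([[ 0.0032, -1.    ,  0.0023, -0.0151],
       [-0.9946, -0.0035, -0.1041,  0.5941],
       [ 0.1041, -0.0019, -0.9946,  1.1138],
       [ 0.    ,  0.    ,  0.    ,  1.    ]])}
side {'camera_matrix': array([[593.4497,   0.    , 319.9293],
       [  0.    , 593.4497, 237.9753],
       [  0.    ,   0.    ,   1.    ]]), 'k1': -0.11768824259791458, 'view': array([[-0.6903,  0.7234, -0.0144,  0.4178],
       [ 0.4435,  0.4073, -0.7984, -0.1613],
       [-0.5717, -0.5575, -0.602 ,  1.5948],
       [ 0.    ,  0.    ,  0.    ,  1.    ]])}
```

View pics/top0.png

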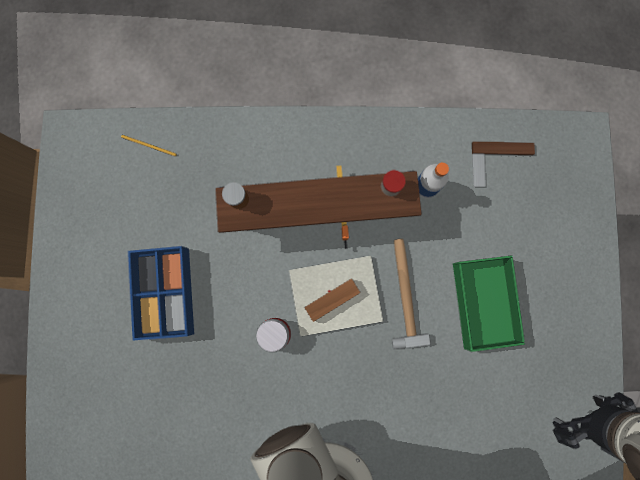

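View pics/side0.png

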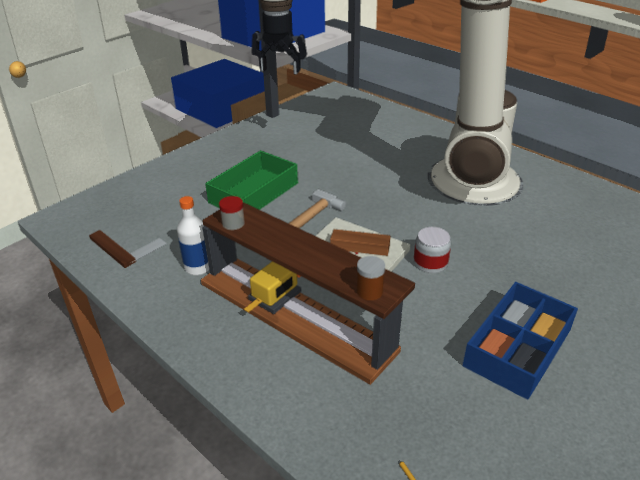

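The top view shows the offcut at about (333,300) on the panel (337,295) and the bin on the right at (488,303). The tin is at (273,335), the hammer at (407,295), the bottle at (433,180) and the orange tab at (345,233). Next I'll measure them.

```bash
cat > h.py <<'E'
import cv2,numpy as np
from station import readout, viewer, bot
from scipy.spatial.transform import Rotation as R
np.set_printoptions(precision=4,suppress=True)
def ray(n,px):
    p=viewer.camera_params(n);K=p['camera_matrix'];V=p['view']
    px=np.atleast_2d(px).astype(float)
    u=cv2.undistortPoints(px.reshape(-1,1,2),K,np.array([p['k1'],0,0,0,0.])).reshape(-1,2)
    d=np.c_[u,np.ones(len(u))]@V[:3,:3]
    return -V[:3,:3].T@V[:3,3],d
def plane(n,px,z):
    c,d=ray(n,px); return c+d*((z-c[2])/d[:,2])[:,None]
def proj(n,P):
    p=viewer.camera_params(n);V=p['view'];P=np.atleast_2d(P)
    q=P@V[:3,:3].T+V[:3,3]; s=q[:,:2]/q[:,2:]; r2=(s**2).sum(1,keepdims=True); s=s*(1+p['k1']*r2)
    K=p['camera_matrix']; return s*K[0,0]+K[:2,2]
def tri(pa,pb):
    c1,d1=ray('top',pa);c2,d2=ray('side',pb);d1=d1[0];d2=d2[0]
    A=np.c_[d1,-d2];t=np.linalg.lstsq(A,c2-c1,rcond=None)[0]
    a=c1+t[0]*d1;b=c2+t[1]*d2;return (a+b)/2,np.linalg.norm(a-b)
def save(n,name,box=None,s=1):
    im=viewer.read_camera(n) if isinstance(n,str) else n
    if box: x0,y0,x1,y1=box;im=im[y0:y1,x0:x1]
    cv2.imwrite('pics/'+name,cv2.resize(im,None,fx=s,fy=s,interpolation=cv2.INTER_CUBIC)[:,:,::-1])
E
python3 - <<'E'
from h import *
im=cv2.imread('pics/top0.png')[:,:,::-1]; si=cv2.imread('pics/side0.png')[:,:,::-1]
save(im,'topcrop.png',(210,160,460,360),3.2)
save(si,'sidecrop.png',(190,190,450,380),3)
hsv=cv2.cvtColor(np.ascontiguousarray(im),cv2.COLOR_RGB2HSV)
for name,lo,hi,box in [('green',(50,80,30),(80,255,255),None),('orange',(5,120,80),(18,255,255),(330,215,360,250)),('wood',(3,80,40),(18,255,255),(295,270,370,330)),('panel',(15,5,130),(45,80,255),(280,250,390,340)),('hot',(0,150,60),(20,255,255),(330,215,360,250))]:
    m=cv2.inRange(hsv,lo,hi)
    if box:
        k=np.zeros_like(m);k[box[1]:box[3],box[0]:box[2]]=1;m=m*k
    cs=cv2.findContours(m,0,2)[0];c=max(cs,key=cv2.contourArea)
    if name=='panel': c=cv2.convexHull(c)
    r=cv2.minAreaRect(c);print(name,cv2.contourArea(c),r,cv2.boxPoints(r).tolist())
E
```

```text
green 5304.0 ((488.3187255859375, 303.390869140625), (90.73038482666016, 60.79530334472656), 82.40535736083984) [[452.19207763671875, 262.4410705566406], [512.4541015625, 254.40615844726562], [524.4453735351562, 344.3406677246094], [464.183349609375, 352.3755798339844]]
orange 139.0 ((344.5, 218.0), (6.0, 29.0), 90.0) [[330.0, 215.0], [359.0, 215.0], [359.0, 221.0], [330.0, 221.0]]
wood 867.5 ((332.02130126953125, 299.534423828125), (17.045791625976562, 55.186256408691406), 58.24052047729492) [[304.0737609863281, 306.81146240234375], [350.9967346191406, 277.763916015625], [359.9688415527344, 292.25738525390625], [313.0458679199219, 321.304931640625]]
panel 5619.5 ((335.3372497558594, 295.41107177734375), (67.31285095214844, 84.285888671875), 79.99201965332031) [[287.986572265625, 269.5906066894531], [370.98992919921875, 254.94296264648438], [382.68792724609375, 321.2315368652344], [299.6845703125, 335.8791809082031]]
hot 66.5 ((345.0, 232.0), (14.0, 6.0), 90.0) [[342.0, 225.0], [348.0, 225.0], [348.0, 239.0], [342.0, 239.0]]
```

View pics/topcrop.png

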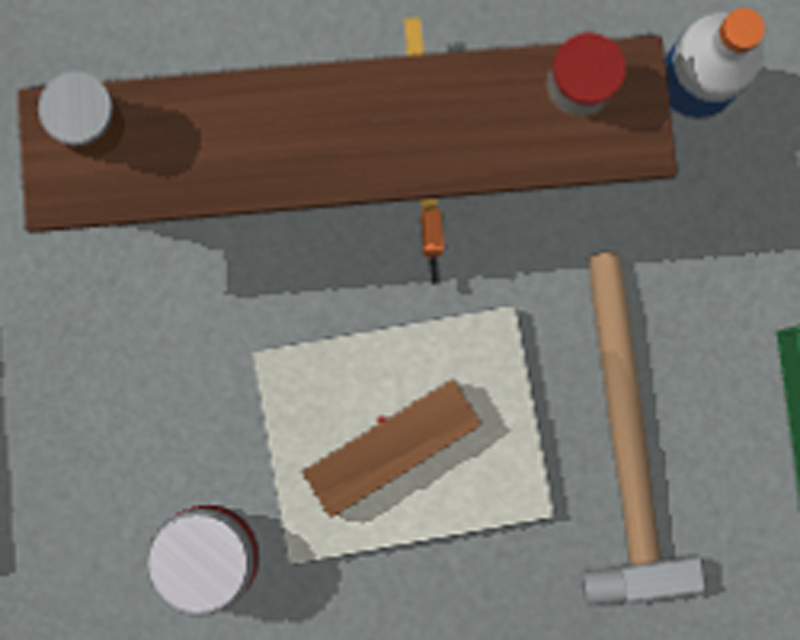

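View pics/sidecrop.png

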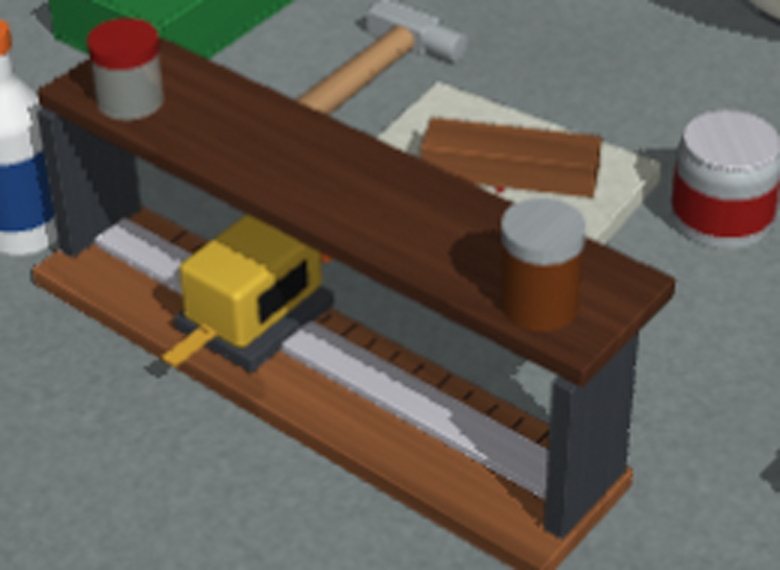

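The top crop shows the panel corners at crop (253,352), (516,307), (553,517) and (289,563). The offcut's top corners are at (303,473), (455,380), (481,424) and (334,517), and a bit of red cross shows at (382,420). The tab is at (432,232) and the ledge's front edge runs from (28,231) to (675,177).

Run:
```python
from h import *
f=lambda a:(np.array(a,float)+.5)/3.2-.5+[210,160]
pc=plane('top',f([(253,352),(516,307),(553,517),(289,563)]),.018);print('panel',pc[:,:2],pc.mean(0))
print(np.linalg.norm(np.diff(np.vstack([pc,pc[:1]]),axis=0),axis=1))
e=pc[0]+pc[3]-pc[1]-pc[2];print('panel yaw',np.arctan2(-e[0],e[1]))
e=pc[0]+pc[1]-pc[2]-pc[3];print('panel yaw',np.arctan2(e[1],e[0]))
o=plane('top',f([(303,473),(455,380),(481,424),(334,517)]),.048);print('off',o[:,:2],o.mean(0))
e=o[0]-o[1]+o[3]-o[2];print('dir long',np.arctan2(e[1],e[0]),np.linalg.norm(e)/2)
l=plane('top',f([(28,231),(675,177)]),.14);e=l[0]-l[1];print('ledge',l,np.linalg.norm(e),'rig yaw',np.arctan2(-e[0],e[1]),l.mean(0))
lt=plane('top',f([(18,90),(660,37)]),.154);e=lt[0]-lt[1];print('ledge back',lt,'yaw',np.arctan2(-e[0],e[1]))
b=plane('top',[[452.2,262.4],[512.5,254.4],[524.4,344.3],[464.2,352.4]],.06);print('bin',b[:,:2],b.mean(0))
print('tab top',plane('top',f([(421,209),(442,209),(443,255),(424,256),(432,232)]),.07))
print('ptr tip',plane('top',f([(435,283)]),.027))
print('redbit',plane('top',f([(382,420)]),.018))
print('tin',plane('top',f([(198,563)]),.075),'hammer',plane('top',f([(606,262),(645,560),(590,585),(702,578)]),.025))
```

```text
panel [[ 0.5302  0.0861]
 [ 0.5647 -0.1114]
 [ 0.408  -0.1384]
 [ 0.3736  0.0578]] [ 0.4691 -0.0265  0.018 ]
[0.2004 0.159  0.1991 0.1591]
panel yaw 0.173337245915165
panel yaw 0.17463652401703328
off [[ 0.4411  0.0463]
 [ 0.5089 -0.064 ]
 [ 0.4769 -0.0829]
 [ 0.4095  0.0236]] [ 0.4591 -0.0192  0.048 ]
dir long 2.128471076217613 0.1277614222357138
ledge [[ 0.6057  0.2299  0.14  ]
 [ 0.6443 -0.2098  0.14  ]] 0.44142111633976366 rig yaw 0.08749603848020311 [0.625 0.01  0.14 ]
ledge back [[ 0.7002  0.2365  0.154 ]
 [ 0.7382 -0.1988  0.154 ]] yaw 0.08722907805760907
bin [[ 0.546  -0.2977]
 [ 0.565  -0.4427]
 [ 0.3552 -0.4657]
 [ 0.3384 -0.3224]] [ 0.4511 -0.3821  0.06  ]
tab top [[ 0.6315 -0.0385  0.07  ]
 [ 0.6315 -0.0537  0.07  ]
 [ 0.5981 -0.0544  0.07  ]
 [ 0.5973 -0.0407  0.07  ]
 [ 0.6147 -0.0465  0.07  ]]
ptr tip [[ 0.5818 -0.0501  0.027 ]]
redbit [[ 0.4798 -0.0109  0.018 ]]
tin [[0.3782 0.1186 0.075 ]] hammer [[ 0.5982 -0.1787  0.025 ]
 [ 0.3767 -0.2057  0.025 ]
 [ 0.3585 -0.1648  0.025 ]
 [ 0.3633 -0.2481  0.025 ]]
```

```bash
cat >> h.py <<'E'
def frame(xdir,zdir):
    x=np.array(xdir,float);x/=np.linalg.norm(x);z=np.array(zdir,float);z-=x*(z@x);z/=np.linalg.norm(z)
    return np.c_[x,np.cross(z,x),z]
def down(yaw): return frame((0,0,-1),(np.cos(yaw),np.sin(yaw),0))
def delta(pos,Rm,s=None,p0=None,R0=None):
    if p0 is None:
        s=s or readout.state();p0=s['tool_pos'];R0=R.from_quat(s['ee_rot']).as_matrix()
    t=R0.T@(np.array(pos)-p0)*100; w=R.from_matrix(R0.T@Rm).as_rotvec()
    return np.r_[t,w]
E
python3 - <<'E'
from h import *
s=readout.state();M=R.from_quat(s['ee_rot']).as_matrix();print(M,np.arctan2(M[1,2],M[0,2]))
for y in(0.558,0.558-np.pi):
    D=down(y);p=np.array([.459,-.019,.13])
    print(y,delta(p,D),delta([.459,-.019,.019],D))
E
```

```text
[[-0.0006  0.8961  0.4438]
 [ 0.0011  0.4438 -0.8961]
 [-1.     -0.     -0.0012]] -1.1110003999307074
0.558 [ 10.1041  40.2895 -32.8948  -1.669   -0.0009  -0.001 ] [ 21.2041  40.2896 -32.881   -1.669   -0.0009  -0.001 ]
-2.5835926535897933 [ 10.1041  40.2895 -32.8948   1.4726  -0.001    0.0009] [ 21.2041  40.2896 -32.881    1.4726  -0.001    0.0009]
```

>>> {"api": "play_rows", "payload": {
  "deltas": "5 20.1 -16.4 -0.83 0 0 75; 5 20.1 -16.4 -0.83 0 0 75; 5 20.1 -16.4 -0.83 0 0 75; 5 20.1 -16.4 -0.83 0 0 75; 5 20.1 -16.4 -0.83 0 0 75; 10.1 40.3 -32.9 -1.669 0 0 75; 10.1 40.3 -32.9 -1.669 0 0 75; 10.1 40.3 -32.9 -1.669 0 0 75; 10.1 40.3 -32.9 -1.669 0 0 75; 10.1 40.3 -32.9 -1.669 0 0 75; 10.1 40.3 -32.9 -1.669 0 0 75; 10.1 40.3 -32.9 -1.669 0 0 75"
}}

```text
clock: 1.6
tool_pos: [0.459, -0.0198, 0.1303]
ee_rot: [-0.194, 0.68, 0.194, 0.68]
force: [-0.4, -0.3, -0.2]
finger_gap: 0.75
```

Run:
```python
from h import *
s=readout.state();print(s['clock'],s['joint_positions'],s['tool_pos'],s['force'],s['finger_gap'])
print(delta([.459,-.019,.019],down(.558)))
save('top','t1.png',(210,160,460,360),3.2);save('side','s1.png')
```

```text
1.6 [-0.043  -0.1441 -0.2446  1.4706 -0.0002  0.9721] [ 0.459  -0.0198  0.1303] [-0.4092 -0.3376 -0.1839] 0.7496640782962927
[11.133   0.0645  0.0488 -0.0023 -0.0003  0.    ]
```

View pics/s1.png

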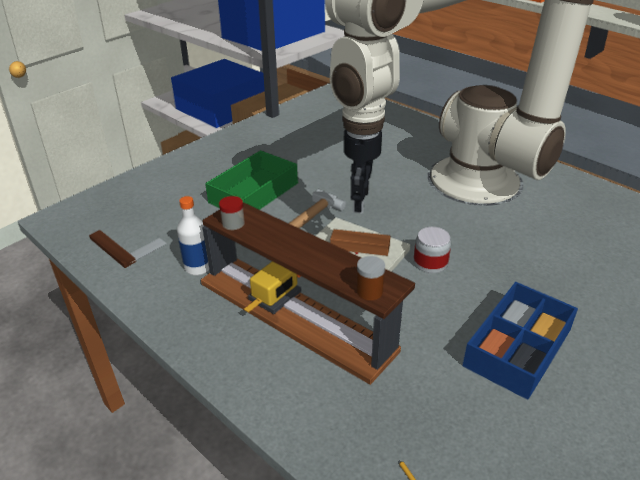

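The gripper, tip at about (358,208), is above the offcut and turned across it. Next I go down, grip and lift.

>>> {"api": "play_rows", "payload": {
  "deltas": "4 0 0 0 0 0 75; 8 0.05 0.05 0 0 0 75; 10 0.05 0.05 0 0 0 75; 11.1 0.05 0.05 0 0 0 75; 11.1 0.05 0.05 0 0 0 75; 11.1 0.05 0.05 0 0 0 20; 11.1 0.05 0.05 0 0 0 20; 11.1 0.05 0.05 0 0 0 20; 11.1 0.05 0.05 0 0 0 20; 11.1 0.05 0.05 0 0 0 20; 11.1 0.05 0.05 0 0 0 20; 9 0 0 0 0 0 20; 5 0 0 0 0 0 20; 1 0 0 0 0 0 20; -1 0 0 0 0 0 20; -1 0 0 0 0 0 20",
  "newtons": 45
}}

```text
clock: 3.7
tool_pos: [0.4601, -0.0192, 0.1417]
ee_rot: [-0.195, 0.679, 0.194, 0.681]
force: [0.2, -0.9, -1.2]
finger_gap: 0.461
```

Run:
```python
from h import *
s=readout.state();print(s['clock'],s['joint_positions'],s['tool_pos'],s['force'],s['finger_gap'])
D=down(.558+1.128)
for p in([.453,-.389,.14],[.453,-.389,.012]): print(delta(p,D))
save('top','t2.png');save('side','s2.png')
```

```text
3.7 [-0.0417 -0.1452 -0.2236  1.4895  0.      0.971 ] [ 0.4601 -0.0192  0.1417] [ 0.2157 -0.8727 -1.1736] 0.4613365574128434
[  0.1749 -30.9954 -20.1863  -1.1279   0.0013   0.0028]
[ 12.9749 -30.975  -20.2173  -1.1279   0.0013   0.0028]
```

View pics/s2.png

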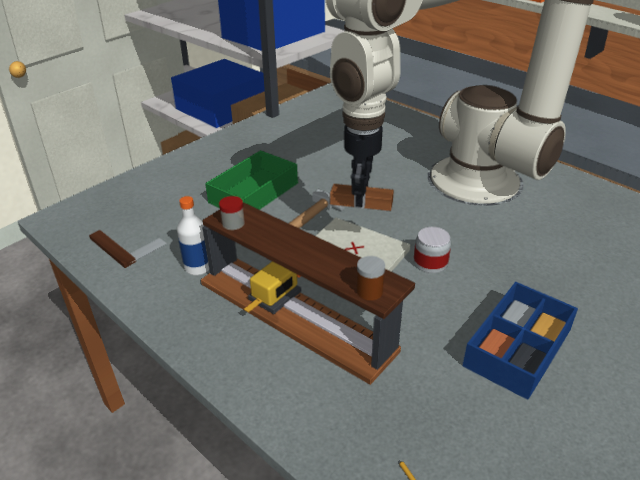

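View pics/t2.png

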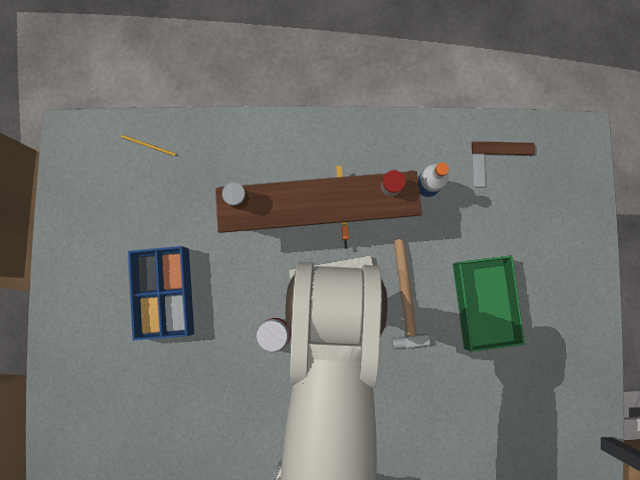

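The offcut is held level at (360,197) and the cross is uncovered at (353,247). I'll carry the offcut to the bin.

>>> {"api": "play_rows", "payload": {
  "deltas": "0.2 -5 -3.3 -0.15 0 0 20; 0.2 -10 -6.6 -0.3 0 0 20; 0.2 -14 -9.5 -0.5 0 0 20; 0.2 -18 -12 -0.65 0 0 20; 0.2 -22 -14.5 -0.8 0 0 20; 0.2 -26 -17 -0.95 0 0 20; 0.2 -29 -19 -1.08 0 0 20; 0.2 -31 -20.2 -1.128 0 0 20; 0.2 -31 -20.2 -1.128 0 0 20; 0.2 -31 -20.2 -1.128 0 0 20; 0.2 -31 -20.2 -1.128 0 0 20"
}}

```text
clock: 5.18
tool_pos: [0.452, -0.3882, 0.138]
ee_rot: [-0.528, 0.47, 0.528, 0.47]
force: [-0.0, -1.0, -1.2]
finger_gap: 0.464
```

Run:
```python
from h import *
s=readout.state();print(s['clock'],s['joint_positions'],s['tool_pos'],s['force'],s['finger_gap'])
D=down(.558+1.128)
print(delta([.453,-.389,.009],D))
im=viewer.read_camera('top');save(im,'t3.png',(210,160,610,400),2);save('side','s3.png',(120,100,420,280),2.5)
cv2.imwrite('pics/t3full.png',im[:,:,::-1])
f=lambda a:a
h=cv2.cvtColor(im,cv2.COLOR_RGB2HSV);k=np.zeros(h.shape[:2],np.uint8);k[255:345,280:390]=255
m=(cv2.inRange(h,(0,110,80),(10,255,255))|cv2.inRange(h,(170,110,80),(180,255,255)))&k
ys,xs=np.nonzero(m);print(len(xs));
c=max(cv2.findContours(m,0,2)[0],key=cv2.contourArea);r=cv2.minAreaRect(c);print(r)
mo=cv2.moments(m,True);q=[mo['m10']/mo['m00'],mo['m01']/mo['m00']];print(q,plane('top',[q,r[0]],.018))
```

```text
5.175 [-0.7096  0.1821  0.1014  1.4907  0.0001 -0.8253] [ 0.452  -0.3882  0.138 ] [-0.0454 -0.9764 -1.226 ] 0.46359366015990355
[12.9041 -0.09   -0.0965  0.0004  0.0005 -0.0003]
65
((335.0159606933594, 295.0880126953125), (12.16421127319336, 12.343096733093262), 79.69515228271484)
[333.6461538461538, 296.16923076923075] [[ 0.4673 -0.0219  0.018 ]
 [ 0.4699 -0.0252  0.018 ]]
```

View pics/t3.png

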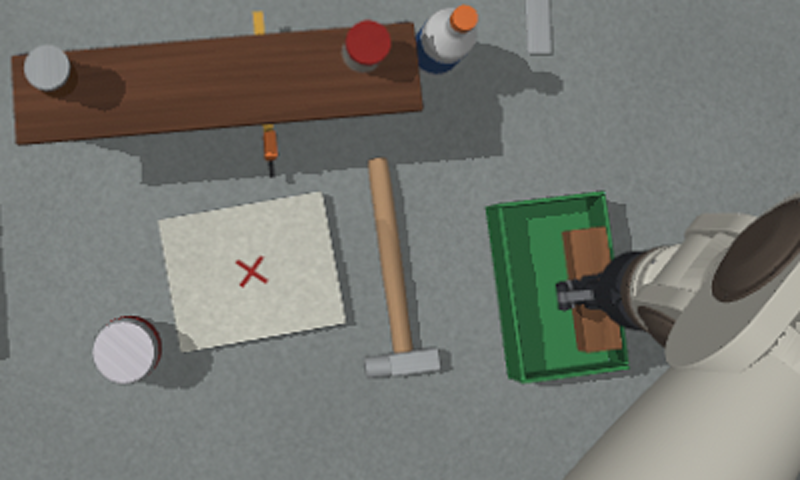

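View pics/s3.png

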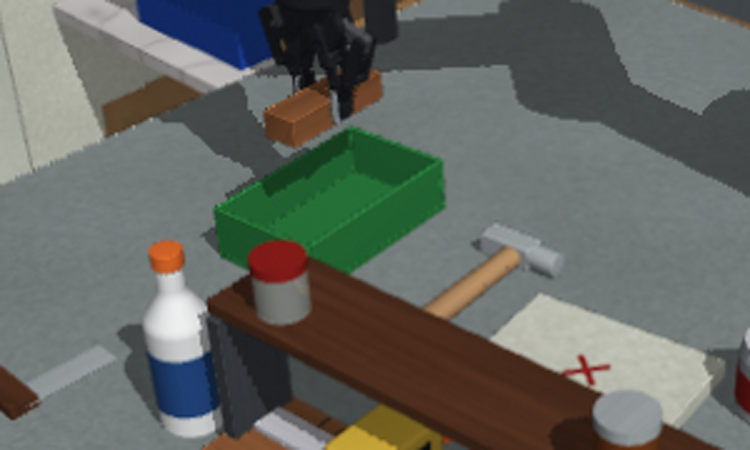

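The cross centre is at full-image (335,295), or world (0.470,-0.025). The offcut hangs parallel to the bin, directly above it. Lower, release and rise.

>>> {"api": "play_rows", "payload": {
  "deltas": "5 -0.1 -0.1 0 0 0 20; 9 -0.1 -0.1 0 0 0 20; 11.5 -0.1 -0.1 0 0 0 20; 12.9 -0.1 -0.1 0 0 0 20; 12.9 -0.1 -0.1 0 0 0 20; 12.9 -0.1 -0.1 0 0 0 20; 12.9 -0.1 -0.1 0 0 0 65; 12.9 -0.1 -0.1 0 0 0 65; 12.9 -0.1 -0.1 0 0 0 65; 12.9 -0.1 -0.1 0 0 0 65; 9 -0.1 -0.1 0 0 0 65; 5 -0.1 -0.1 0 0 0 65; 0 -0.1 -0.1 0 0 0 65; -2 -0.1 -0.1 0 0 0 65; -2 -0.1 -0.1 0 0 0 65"
}}

```text
clock: 7.15
tool_pos: [0.4537, -0.3906, 0.16]
ee_rot: [0.529, -0.47, -0.527, -0.47]
force: [0.1, -0.6, -0.4]
finger_gap: 0.648
```

Run:
```python
from h import *
s=readout.state();print(s['clock'],s['joint_positions'],s['tool_pos'],s['force'],s['finger_gap'])
save('top','t4.png',(210,160,610,400),2);save('side','s4.png',(120,100,420,280),2.5)
```

```text
7.15 [-0.7107  0.1857  0.1477  1.5297 -0.     -0.8259] [ 0.4537 -0.3906  0.16  ] [ 0.1374 -0.6191 -0.4036] 0.648140883422712
```

View pics/t4.png

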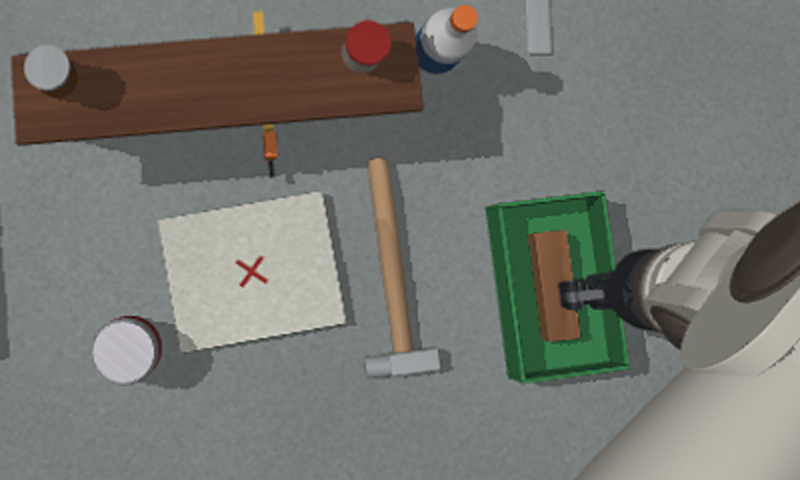

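View pics/s4.png

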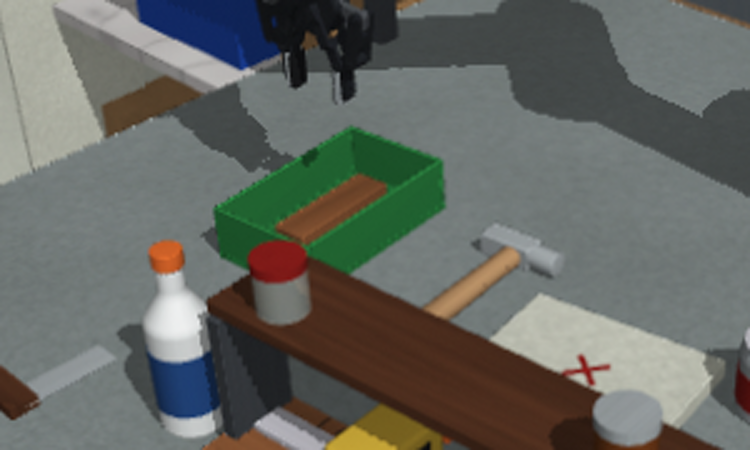

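The offcut lies flat in the middle of the bin, at crop (555,287). Now the tab approach.

```bash
cat >> h.py <<'E'
RY=0.0874
RX=np.array([np.cos(RY),np.sin(RY),0]);RYv=np.array([-np.sin(RY),np.cos(RY),0]);RO=np.array([.6927,.016,0])
def rig(p): d=np.array(p)-RO; return np.array([d@RX,d@RYv,d[2]])
def wor(r): return RO+r[0]*RX+r[1]*RYv+np.array([0,0,r[2]])
TX=RX*np.sin(np.radians(40))-np.array([0,0,np.cos(np.radians(40))])
TR=frame(TX,RYv)
E
python3 - <<'E'
from h import *
tab=np.array([.617,-.0467,.056])
print(rig(tab),rig([.4697,-.0256,0]))
g=tab+.019*TX-.003*RX
print('tcp goal',g); pre=g-.1*TX;print('pre',pre)
print(delta(pre,TR)); print(delta(g,TR))
E
```

```text
[-0.0809 -0.0559  0.056 ] [-0.2258 -0.022   0.    ]
tcp goal [ 0.6262 -0.0459  0.0414]
pre [ 0.5621 -0.0515  0.118 ]
[  3.9236 -14.7452  32.3512   0.0263   0.0105  -0.6989]
[ 11.5786 -21.1769  32.1661   0.0263   0.0105  -0.6989]
```

>>> {"api": "play_rows", "payload": {
  "deltas": "0 -3 5 0 0 -0.1 45; 0.5 -5 10 0 0 -0.25 45; 1.5 -8 16 0 0 -0.4 45; 2.5 -11 22 0.01 0 -0.55 45; 3.5 -13 28 0.026 0.01 -0.699 45; 3.9 -14.7 32.4 0.026 0.01 -0.699 45; 3.9 -14.7 32.4 0.026 0.01 -0.699 45; 3.9 -14.7 32.4 0.026 0.01 -0.699 45; 3.9 -14.7 32.4 0.026 0.01 -0.699 45; 3.9 -14.7 32.4 0.026 0.01 -0.699 45"
}}

```text
clock: 8.5
tool_pos: [0.5619, -0.0528, 0.1191]
ee_rot: [0.653, -0.271, -0.326, -0.627]
force: [0.5, 0.5, 0.3]
finger_gap: 0.448
```

Run:
```python
from h import *
s=readout.state();print(s['clock'],s['joint_positions'],s['tool_pos'],s['force'],s['finger_gap'])
print(delta([.6262,-.0459,.0414],TR))
im=viewer.read_camera('top');cv2.imwrite('pics/t5f.png',im[:,:,::-1])
save(im,'t5.png',(260,160,420,320),3.7);save('side','s5.png',(150,60,450,360),2)
```

```text
8.5 [-0.1784 -0.5542 -0.7543  0.6894  0.1682 -0.2042] [ 0.5619 -0.0528  0.1191] [0.4848 0.4584 0.3409] 0.44776698365963397
[10.1086  0.0466  0.1446 -0.0013 -0.0015  0.0003]
```

View pics/t5.png

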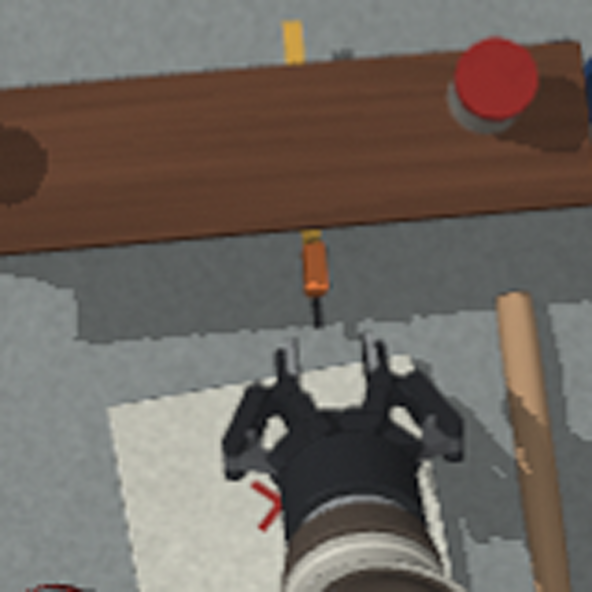

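View pics/s5.png

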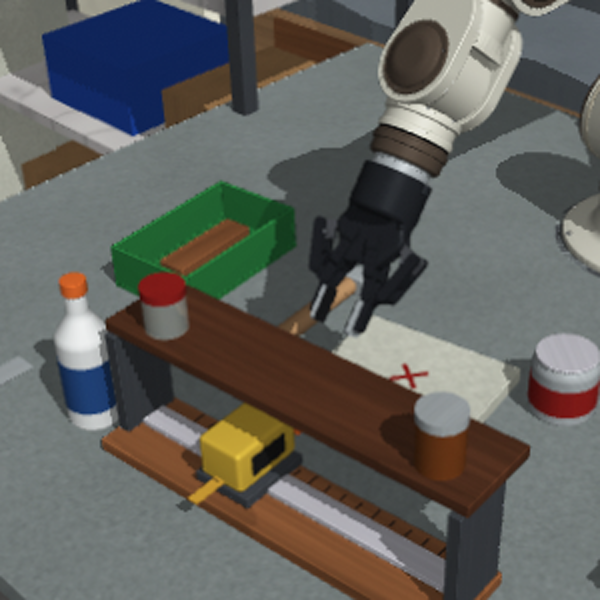

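The finger pair straddles the tab's line: in the top crop the fingers are at x=285 and 375, with the tab at 316 farther on. Allowing for parallax they are aligned to about 2 mm. Advance and grip.

>>> {"api": "play_rows", "payload": {
  "deltas": "3 0.05 0.15 0 0 0 45; 6 0.05 0.15 0 0 0 45; 8 0.05 0.15 0 0 0 45; 9.3 0.05 0.15 0 0 0 45; 10.1 0.05 0.15 0 0 0 45; 10.1 0.05 0.15 0 0 0 45; 10.1 0.05 0.15 0 0 0 45"
}}

```text
clock: 9.48
tool_pos: [0.6263, -0.0443, 0.0424]
ee_rot: [0.654, -0.27, -0.326, -0.627]
force: [0.0, 0.5, 0.1]
finger_gap: 0.449
```

Run:
```python
from h import *
s=readout.state();print(s['clock'],s['tool_pos'],s['force'],s['finger_gap'],rig(s['tool_pos']))
save('top','t6.png',(260,160,420,320),3.7);save('side','s6.png',(150,60,450,360),2)
```

```text
9.475 [ 0.6263 -0.0443  0.0424] [0.0463 0.4507 0.1239] 0.4493967979289205 [-0.0714 -0.0542  0.0424]
```

View pics/t6.png

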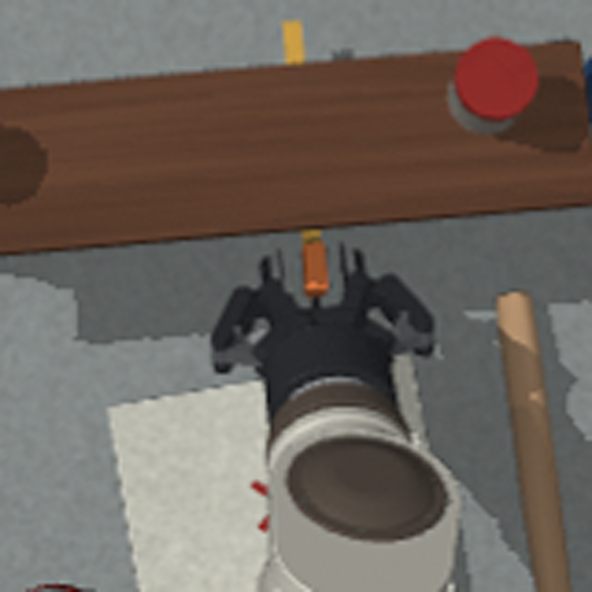

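View pics/s6.png

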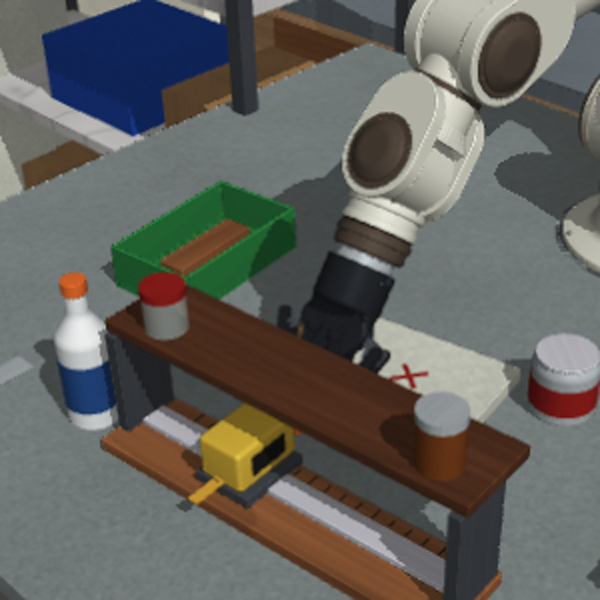

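The tab at (316,268) is centred between the pads at 278 and 345. Close.

>>> {"api": "play_rows", "payload": {
  "deltas": "0 0 0 0 0 0 5; 0 0 0 0 0 0 5; 0 0 0 0 0 0 5; 0 0 0 0 0 0 5; 0 0 0 0 0 0 5",
  "newtons": 60
}}

```text
clock: 10.2
tool_pos: [0.6262, -0.0443, 0.0422]
ee_rot: [0.654, -0.27, -0.326, -0.627]
force: [-6.5, -0.4, 5.0]
finger_gap: 0.157
```

Run:
```python
from h import *
s=readout.state();print(s['clock'],s['tool_pos'],s['force'],s['finger_gap'],rig(s['tool_pos']))
M=R.from_quat(s['ee_rot']).as_matrix()
print('per 1cm rig -x, rig +y in tool:',M.T@-RX,M.T@RYv)
save('top','t7.png',(260,160,420,320),3.7)
```

```text
10.2 [ 0.6262 -0.0443  0.0422] [-6.5245 -0.4193  5.012 ] 0.1572878225832556 [-0.0715 -0.0542  0.0422]
per 1cm rig -x, rig +y in tool: [-0.6439  0.7651  0.0003] [-0.0003 -0.0007  1.    ]
```

View pics/t7.png

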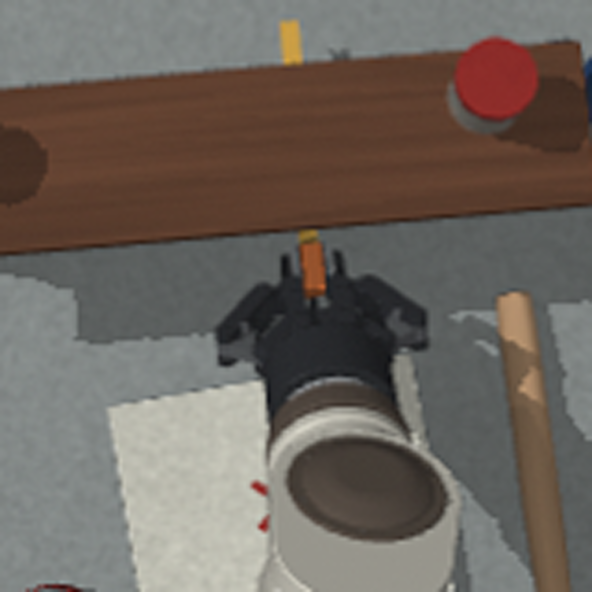

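The tab is gripped with a 13.4 mm gap. Slide the carriage +3.2 cm along the rail, then pull most of the way.

>>> {"api": "play_rows", "payload": {
  "deltas": "0 0 0.8 0 0 0 5; 0 0 1.6 0 0 0 5; 0 0 2.4 0 0 0 5; 0 0 3.2 0 0 0 5; 0 0 3.2 0 0 0 5; -0.64 0.765 3.2 0 0 0 5; -1.61 1.91 3.2 0 0 0 5; -2.58 3.06 3.2 0 0 0 5; -3.54 4.21 3.2 0 0 0 5; -4.51 5.36 3.2 0 0 0 5; -5.47 6.5 3.2 0 0 0 5; -6.12 7.27 3.2 0 0 0 5; -6.76 8.03 3.2 0 0 0 5; -6.76 8.03 3.2 0 0 0 5; -6.76 8.03 3.2 0 0 0 5; -6.76 8.03 3.2 0 0 0 5"
}}

```text
clock: 12.25
tool_pos: [0.5191, -0.0214, 0.0423]
ee_rot: [0.654, -0.27, -0.326, -0.627]
force: [5.7, 1.9, -0.9]
finger_gap: 0.151
```

Run:
```python
from h import *
s=readout.state();print(s['clock'],s['tool_pos'],s['force'],s['finger_gap'],rig(s['tool_pos']))
im=viewer.read_camera('top');cv2.imwrite('pics/t8f.png',im[:,:,::-1]);save(im,'t8.png',(260,160,420,320),3.7)
im=viewer.read_camera('side');cv2.imwrite('pics/s8f.png',im[:,:,::-1]);save(im,'s8.png',(290,190,430,295),5.7)
```

```text
12.25 [ 0.5191 -0.0214  0.0423] [ 5.7459  1.9306 -0.8665] 0.15112598078285938 [-0.1762 -0.0221  0.0423]
```

View pics/t8.png

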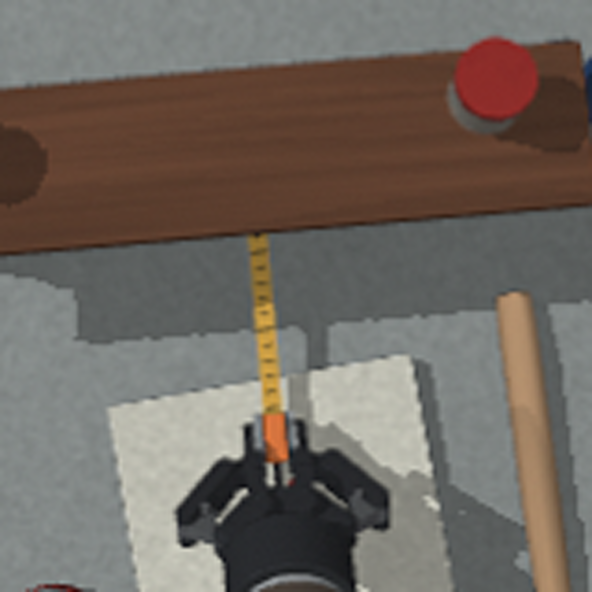

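View pics/s8.png

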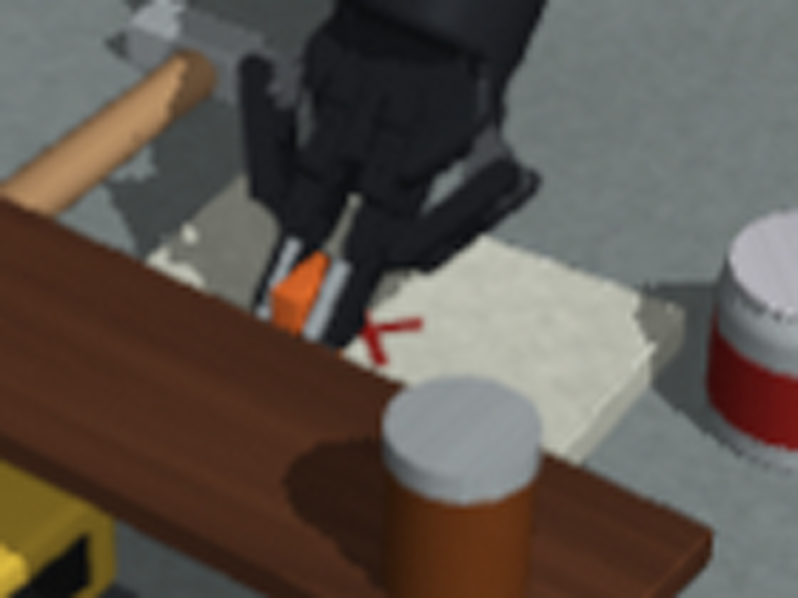

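In the top crop the tab top spans y 414–460 around x=275. The blade runs from (258,235) to (271,410), and the pointer is hidden under the hand. I'll compute the tip from the tab's rear edge and the blade line.

```bash
cat > m.py <<'E'
from h import *
import sys
def meas(im,mark):
    h=cv2.cvtColor(im,cv2.COLOR_RGB2HSV)
    k=np.zeros(h.shape[:2],np.uint8);k[220:300,310:360]=255
    # blade: yellow
    mb=cv2.inRange(h,(18,130,70),(32,255,255))&k
    ys,xs=np.nonzero(mb); rows=[y for y in np.unique(ys) if 2<=(ys==y).sum()<=9]
    c=np.array([[xs[ys==y].mean(),y] for y in rows]); B=plane('top',c,.041)
    p=np.polyfit(B[:,0],B[:,1],1);print('blade rows',len(c),'x range',B[:,0].min(),B[:,0].max(),'yaw',np.arctan(p[0]),'resid',np.std(B[:,1]-np.polyval(p,B[:,0])))
    mo=cv2.inRange(h,(3,170,110),(15,255,255))&k
    n,l,st,ce=cv2.connectedComponentsWithStats(mo);i=1+np.argmax(st[1:,4]);print('tab',st[i],ce[i])
    x0,y0,w,hh=st[i][:4]
    rear=plane('top',[[ce[i][0],y0-.5]],.07)[0];front=plane('top',[[ce[i][0],y0+hh-.5]],.07)[0]
    print('rear',rear,'front',front)
    ex=np.array([1,p[0]])/np.hypot(1,p[0])
    yl=np.polyval(p,mark[0]); print('lateral: blade line minus mark (rig y)',(yl-mark[1])*ex[0])
    tip=rear[0]-.050*ex[0];tipy=np.polyval(p,tip);print('tip',tip,tipy)
    d=np.array([tip,tipy])-mark
    print('tip-mark rig x,y mm',1e3*d@ex,1e3*(d@[-ex[1],ex[0]]),'| tabcentre y at rear',rear[1], 'blade y there',np.polyval(p,rear[0]))
E
python3 - <<'E'
from m import *
a=cv2.imread('pics/top0.png')[:,:,::-1].copy()
h=cv2.cvtColor(cv2.imread('pics/t3full.png'),cv2.COLOR_BGR2RGB)
# cross centre, loose mask
for im in(h,):
    H=cv2.cvtColor(im,cv2.COLOR_RGB2HSV);k=np.zeros(H.shape[:2],np.uint8);k[275:315,315:355]=255
    m=(cv2.inRange(H,(0,60,60),(12,255,255))|cv2.inRange(H,(165,60,60),(180,255,255)))&k
    c=cv2.findContours(m,0,2)[0];r=cv2.minAreaRect(np.vstack(c));ys,xs=np.nonzero(m)
    print(len(xs),r,xs.mean(),ys.mean(),plane('top',[r[0],[xs.mean(),ys.mean()]],.018))
mark=np.array([.4697,-.0258])
meas(cv2.imread('pics/t8f.png')[:,:,::-1].copy(),mark)
print('home');
meas(a,mark)
E
```

```text
94 ((335.5719909667969, 295.39599609375), (13.326967239379883, 13.326967239379883), 79.69515228271484) 335.4468085106383 295.2659574468085 [[ 0.4691 -0.0265  0.018 ]
 [ 0.4694 -0.0262  0.018 ]]
blade rows 49 x range 0.5263188521700195 0.6401952384296838 yaw 0.0857308827247546 resid 0.0004927586194646701
tab [331 272   7  13  70] [333.9571 277.7429]
rear [ 0.5239 -0.022   0.07  ] front [ 0.4942 -0.0221  0.07  ]
lateral: blade line minus mark (rig y) 0.0005312887312472985
tip 0.4740505478581096 -0.024892860075164704
tip-mark rig x,y mm 4.412244530052933 0.5312887312472953 | tabcentre y at rear -0.021996438935982947 blade y there -0.0206115648720612
home
blade rows 3 x range 0.6379179931124084 0.6427109856590103 yaw 0.24298550904629682 resid 0.000280169258944455
tab [342 225   6  14  66] [344.6212 231.8939]
rear [ 0.6326 -0.0464  0.07  ] front [ 0.6    -0.0464  0.07  ]
lateral: blade line minus mark (rig y) -0.05898336997257661
tip 0.5840432152329924 -0.05822473015184132
tip-mark rig x,y mm 103.18282832873065 -58.98336997257662 | tabcentre y at rear -0.04639862768433897 blade y there -0.04619465509795598
```

>>> {"api": "play_rows", "payload": {
  "deltas": "-0.16 0.19 -0.05 0 0 0 5; -0.32 0.38 -0.05 0 0 0 5; -0.32 0.38 -0.05 0 0 0 5; -0.32 0.38 -0.05 0 0 0 5"
}}

```text
clock: 12.85
tool_pos: [0.5142, -0.0223, 0.0423]
ee_rot: [0.654, -0.269, -0.326, -0.627]
force: [5.9, 2.5, -0.6]
finger_gap: 0.153
```

Run:
```python
from m import *
s=readout.state();print(s['clock'],s['tool_pos'],s['force'],s['finger_gap'],rig(s['tool_pos']))
im=viewer.read_camera('top');cv2.imwrite('pics/t9f.png',im[:,:,::-1]);save(im,'t9.png',(300,250,370,310),10)
im2=viewer.read_camera('side');save(im2,'s9.png',(290,190,430,295),5.7)
meas(im,np.array([.4693,-.0263]))
```

```text
12.85 [ 0.5142 -0.0223  0.0423] [ 5.8818  2.5464 -0.6155] 0.15282244679740203 [-0.1811 -0.0226  0.0423]
blade rows 51 x range 0.5216280230105891 0.6401938301531798 yaw 0.08977532992846884 resid 0.00043600181933352734
tab [332 274   6  13  71] [334.5352 279.9577]
rear [ 0.5193 -0.0233  0.07  ] front [ 0.4896 -0.0234  0.07  ]
lateral: blade line minus mark (rig y) 0.0001152751697227732
tip 0.4694955381807314 -0.026166656910662056
tip-mark rig x,y mm 0.20670557525942318 0.11527516972276962 | tabcentre y at rear -0.023330948732637892 blade y there -0.021683917602674935
```

View pics/t9.png

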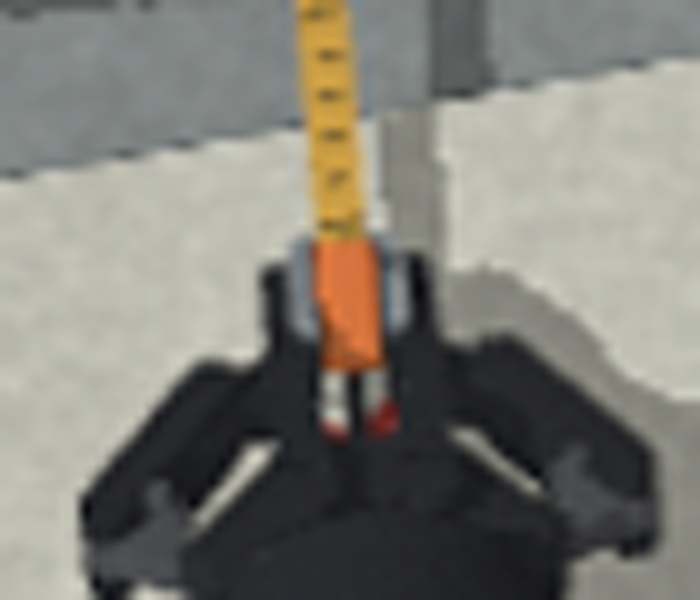

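View pics/s9.png

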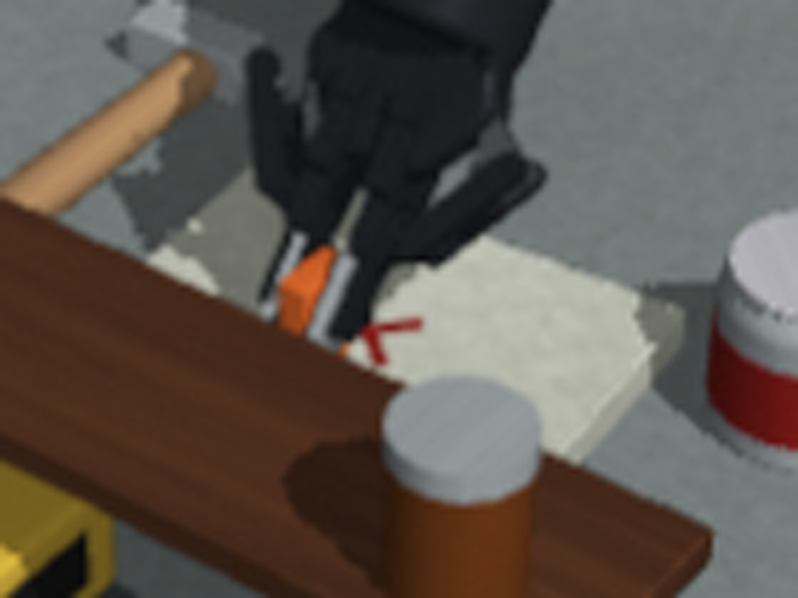

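At 10x the black pointer runs at about x=350 between the two red arms (335 and 383), heading for the cross centre at about (358,457). The computed tip error is (0.2, 0.1) mm. Hold 2.25 s.

>>> {"api": "play_rows", "payload": {
  "deltas": "0 0 0 0 0 0 5; 0 0 0 0 0 0 5; 0 0 0 0 0 0 5; 0 0 0 0 0 0 5; 0 0 0 0 0 0 5; 0 0 0 0 0 0 5; 0 0 0 0 0 0 5; 0 0 0 0 0 0 5; 0 0 0 0 0 0 5; 0 0 0 0 0 0 5; 0 0 0 0 0 0 5; 0 0 0 0 0 0 5; 0 0 0 0 0 0 5; 0 0 0 0 0 0 5; 0 0 0 0 0 0 5; 0 0 0 0 0 0 5; 0 0 0 0 0 0 5; 0 0 0 0 0 0 5"
}}

```text
clock: 15.2
tool_pos: [0.5142, -0.0223, 0.0423]
ee_rot: [0.654, -0.269, -0.326, -0.627]
force: [5.2, 2.2, -1.0]
finger_gap: 0.154
```

Run:
```python
from m import *
s=readout.state();print(s['clock'],s['tool_pos'],s['force'],s['finger_gap'],rig(s['tool_pos']))
im=viewer.read_camera('top')
meas(im,np.array([.4693,-.0263]))
M=R.from_quat(s['ee_rot']).as_matrix();print(M.T@RX*10.96)
```

```text
15.2 [ 0.5142 -0.0223  0.0423] [ 5.1854  2.2144 -1.011 ] 0.15449701802762678 [-0.1811 -0.0225  0.0423]
blade rows 51 x range 0.5216280230105891 0.6401938301531798 yaw 0.08977726738871672 resid 0.00047484101898294666
tab [332 274   6  13  70] [334.5 280. ]
rear [ 0.5193 -0.0233  0.07  ] front [ 0.4896 -0.0233  0.07  ]
lateral: blade line minus mark (rig y) 9.199690175920927e-05
tip 0.46949528824725106 -0.02619005140235687
tip-mark rig x,y mm 0.2043593983764711 0.09199690175920341 | tabcentre y at rear -0.023250359965140358 blade y there -0.021707215611482984
[ 7.0658 -8.3783 -0.0108]
```

Steady. Ease the blade back in slowly, about 6 to 8 mm per row.

>>> {"api": "play_rows", "payload": {
  "deltas": "0.2 -0.23 0 0 0 0 5; 0.6 -0.69 0 0 0 0 5; 1.1 -1.3 0 0 0 0 5; 1.6 -1.9 0 0 0 0 5; 2.1 -2.49 0 0 0 0 5; 2.6 -3.08 0 0 0 0 5; 3.1 -3.68 0 0 0 0 5; 3.6 -4.27 0 0 0 0 5; 4.1 -4.86 0 0 0 0 5; 4.6 -5.45 0 0 0 0 5; 5.1 -6.05 0 0 0 0 5; 5.6 -6.64 0 0 0 0 5; 6 -7.11 0 0 0 0 5; 6.4 -7.59 0 0 0 0 5; 6.8 -8.06 0 0 0 0 5; 7.07 -8.38 0 0 0 0 5; 7.07 -8.38 0 0 0 0 5; 7.07 -8.38 0 0 0 0 5; 7.07 -8.38 0 0 0 0 5"
}}

```text
clock: 17.62
tool_pos: [0.6234, -0.013, 0.0422]
ee_rot: [0.654, -0.27, -0.326, -0.627]
force: [-7.4, 0.8, 11.6]
finger_gap: 0.159
```

Run:
```python
from m import *
s=readout.state();print(s['clock'],s['tool_pos'],s['force'],s['finger_gap'],rig(s['tool_pos']))
im=viewer.read_camera('top');save(im,'t10.png',(260,160,420,320),3.7);save('side','s10.png',(150,60,450,360),2)
meas(im,np.array([.4693,-.0263]))
```

```text
17.625 [ 0.6234 -0.013   0.0422] [-7.4306  0.8374 11.5705] 0.15884204873103588 [-0.0716 -0.0228  0.0422]
blade rows 4 x range 0.6329955460177158 0.6401938301531798 yaw -0.2854464732230561 resid 0.000649251056101821
tab [328 227   6  13  67] [330.5672 232.8657]
rear [ 0.6278 -0.0139  0.07  ] front [ 0.5976 -0.014   0.07  ]
lateral: blade line minus mark (rig y) 0.06193689994496323
tip 0.5798100714567492 0.0058184641502307954
tip-mark rig x,y mm 96.99428879038753 61.93689994496322 | tabcentre y at rear -0.01390810927817786 blade y there -0.008260830174240952
```

View pics/t10.png

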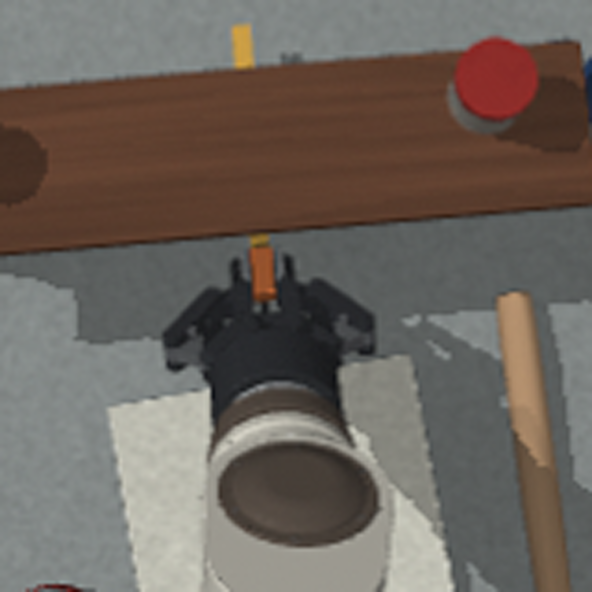

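Blade is home: the TCP is back at its starting rig x and the hand is pressing the stop with about 7 N. Release and back off along the tool axis.

>>> {"api": "play_rows", "payload": {
  "deltas": "0 0 0 0 0 0 20; 0 0 0 0 0 0 30; 0 0 0 0 0 0 45; 0 0 0 0 0 0 45; 0 0 0 0 0 0 45; -1 0 0 0 0 0 45; -3 0 0 0 0 0 45; -6 0 0 0 0 0 45; -10 0 0 0 0 0 45; -14 0 0 0 0 0 45; -18 0 0 0 0 0 45; -18 0 0 0 0 0 45; -18 0 0 0 0 0 45"
}}

```text
clock: 19.35
tool_pos: [0.5076, -0.0229, 0.1792]
ee_rot: [0.654, -0.27, -0.326, -0.627]
force: [-0.5, -0.2, 0.6]
finger_gap: 0.451
```

Run:
```python
from m import *
s=readout.state();print(s['clock'],s['tool_pos'],s['force'],s['finger_gap'],rig(s['tool_pos']))
im=viewer.read_camera('top');cv2.imwrite('pics/t11f.png',im[:,:,::-1]);save(im,'t11.png',(210,160,610,400),2);save(im,'t11b.png',(290,200,370,260),8);save('side','s11.png')
meas(im,np.array([.4693,-.0263]))
```

```text
19.35 [ 0.5076 -0.0229  0.1792] [-0.4697 -0.2137  0.6449] 0.4507810758149773 [-0.1878 -0.0226  0.1792]
blade rows 4 x range 0.6329997377903486 0.6401938301531798 yaw -0.14405930437212935 resid 0.00032479666863884316
tab [328 227   6  13  63] [330.381  232.9524]
rear [ 0.6278 -0.0135  0.07  ] front [ 0.5976 -0.0136  0.07  ]
lateral: blade line minus mark (rig y) 0.039017845017243404
tip 0.5783032725237102 -0.0026862270426239454
tip-mark rig x,y mm 104.48412063261624 39.0178450172434 | tabcentre y at rear -0.013477697498266437 blade y there -0.009864304144480668
```

View pics/t11.png

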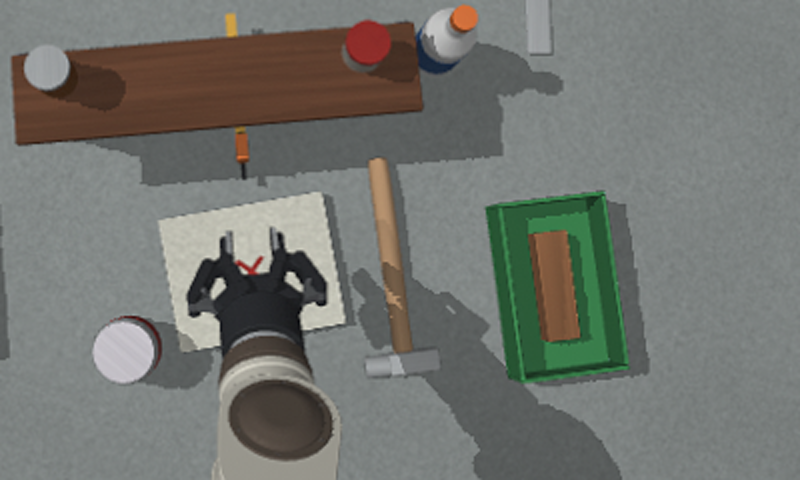

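View pics/t11b.png

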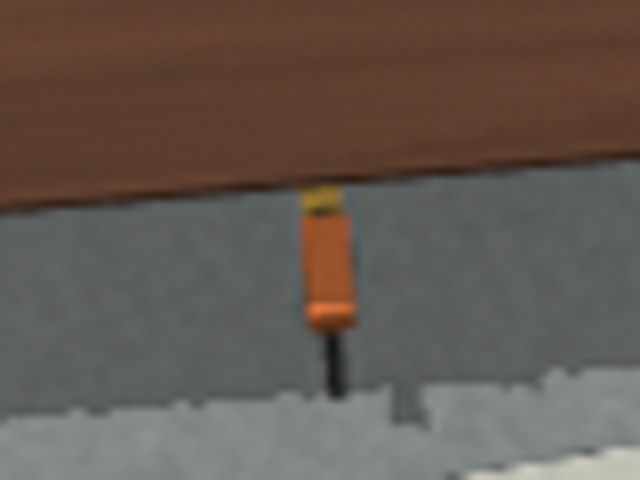

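View pics/s11.png

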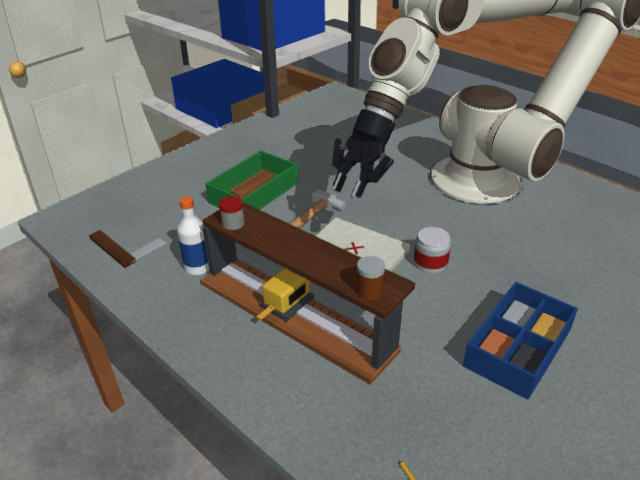

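The tab is free at (241,145) in t11, with the blade in. The offcut is flat in the bin and the tin, hammer and bottle haven't moved. Last check of the pointer tip, at (338,397) in the 8x crop.

Run:
```python
from m import *
t=plane('top',[(np.array([338,397])+.5)/8-.5+[290,200]],.027)[0]
print(rig(t),rig([.4693,-.0263,0]))
a=cv2.imread('pics/t11f.png').astype(int);b=cv2.imread('pics/top0.png').astype(int)
for n,(x0,y0,x1,y1) in dict(tin=(250,312,296,356),bottle=(418,160,452,198),hammerhead=(390,330,432,352)).items(): print(n,np.abs(a-b)[y0:y1,x0:x1].mean())
print(plane('top',[[238.5/1,0]],0)[0][:0])
```

```text
[-0.1161 -0.0231  0.027 ] [-0.2262 -0.0226  0.    ]
tin 5.870553359683795
bottle 4.762125902992776
hammerhead 18.373015873015873
[]
```

```bash
python3 -c "
from station import bot;print(bot.hand_in())"
```

```text
the job is handed in; nothing more can be done
None
```

I cleared the offcut into the green bin, set the pointer over the red cross, eased the blade back in and handed the job in at about 19.5 s. The hand-in reports no verdict, so what follows rests on my own measurements.

- **Offcut:** it lies flat in the middle of the green bin in the last top and side pictures.
- **Pointer over the cross:** I slid the carriage about 32 mm and pulled the blade about 110 mm, then held it there for about 2.25 s. The hand covered the tip during the hold. I worked out its position from the tab's rear edge and the line of the blade, which put it about 0.2 mm from the cross centre. A second estimate from the arm's own movement agreed within about 1 mm.
- **Blade and carriage:** I eased the blade in at under 0.1 m/s by commanded steps, until the hand pressed on the stop with about 7 N. After release the pointer tip was at rig x −116 mm, the same as at the start. The carriage was about 0.5 mm from the cross along the rail.
- **Bystanders:** the tin, bottle and hammer look unmoved by eye. The before-and-after picture difference was higher at the hammer head than at the other two. I put that down to the arm's shadow and did not check it further.
- **Robot clear:** the gripper stands about 18 cm back from the tab, touching nothing, with a force reading under 1 N.

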